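# Clamp the sprayer tank and hold its bayonet cap at the vent mark

### The arm

A 6-joint arm with a two-finger parallel gripper is mounted at the origin on a cart in front of the work surface, level with it; the furniture and walls round the work are solid. World frame = base frame: x ahead of the robot, y to its left, z up, the work surface at z = 0. Lengths are in m, angles in rad, forces in N, time in s.
With the tool pointing down it reaches from about 0.325 to 0.875 m from the base axis. Payload 4.4 kg.
Tool frame: the origin (TCP) lies where the fingers leave the gripper's body, on its centre line; the fingertips stand 73 mm ahead of it and the grasp point (between the pads) lies 54 mm ahead of it; x points along the fingers, y is the direction in which the jaws open and shut, and the axes are right-handed (so a half turn about x gives the same grasp; the last joint's range is limited). The gripper opens to 85 mm and grips with 20 to 120 N. Pads are 22 mm wide; open, the fingers measure 114 mm over their backs; the gripper's body (76 mm by 85 mm) begins 54 mm behind the grasp point. The pads swing forward as they close: fully open they stand 13 mm farther back than shut.
Start: joints at [-1.254, 0.207, 1.542, -0, 1.393, -0.15], TCP at [0.259, -0.513, 0.304] pointing down, gripper open.
Joint ranges: [-2.73, 2.73], [-0.86, 2.22], [0.23, 2.46], [-1.11, 4.25], [0.08, 2.63], [-2.82, 2.82]. Speed limits (rad/s): [2.79, 2.79, 3.14, 3.14, 3.14, 3.14].

### API

Orientations are given as [roll, pitch, yaw] about the fixed x, y, z axes, in that order (R = Rz(yaw) Ry(pitch) Rx(roll)).
In Python, from cell import env gives the robot as it stands.
- The arm moves only by the tool arm_command, never from a script. Its argument "motion" is a list of rows, each an object with "offset": the shift along the world's x, y, z normalised to -1 to 1, where 1 is 0.08 m, a list of three; "angular": the turn, a rotation vector about the world's x, y, z normalised to -1 to 1, where 1 is 60 degrees, a list of three; "fingers": the opening, from -1 (shut) to 1 (fully open). A call has 1 to 5 rows; each row is the pose to reach, as a shift and turn from the pose measured when the call began; what a row does not reach only later rows make up. A row lasts 1/8 s, in which the tool goes at most 62.5 mm and 10.7 degrees, less where a joint would pass 70% of its speed; a pose out of reach is approached as far as the arm can. A call with a number of a shift or a turn outside -1 to 1 is refused whole. A call with a gripper value outside its range is refused whole. The fingers move at their own pace and stop on an object; "grip_force" is the grip in N (left out, the last holds). Time passes only in rows, so rows that repeat a pose let the fingers close. It gives the time, the measured TCP pose, the force and the opening at its end, in the units of the state.
- env.read_state(): the state, without advancing time (a new reading comes with each control period).
- env.camera(name): name is "scene" or "side" or "wrist"; returns a dict with "image" (420x560x3 uint8, red, green, blue), "mtx" (3x3 intrinsics, pixels), "eye" and "orientation" of the camera in the world; the wrist camera has in their place "T_tool_cam" (4x4, takes a point from camera to tool coordinates, whose origin is the TCP and whose axes are the tool frame's). Camera axes: x right, y down, z forward; pixel columns grow to the right and rows downward; lengths in m; the calibration is good to about 2 mm. A picture is of the moment at which its call begins: read the wrist's pose just before it. There is no depth.
- env.sign_off(): hands the job in, once; it reports no verdict.
The state is a dict: "t": time; "q": joint angles; "dq": joint speeds; "effort": joint torques, N m; "eef_pos": TCP position; "eef_rot": TCP orientation; "force": force on the tool from outside, world axes, zero at the start; "ft_torque": the same for the moment, N m; "gripper_width": finger opening in m.
Only numpy, scipy, OpenCV 4.12 (cv2) and the standard library are available. Lean on these libraries where they do the work, as an engineer would, in place of code of your own. Each camera call takes 0.05 s, during which the arm holds its last target.

### The job

Crank the little vise's handle until its jaw grips the square sprayer tank tightly. Then put the loose bayonet cap into the tank's neck, pins down through the two slots until the cap sits flush, and twist it clockwise half way to its lock, an eighth of a turn, so that its grip bar points at the long vent ribs; do not let it go on to the lock click. Its spring turns it back, so finish while still gripping the cap and holding it at the vent mark, with the tank still clamped.

Things in the scene. Friction and masses are not known exactly. Their poses are not given: they have to be found in the camera images.
- vise: grey machine vise, fixed, 200 x 146 x 88 mm. Origin: centre of its underside; +x from the crank to the fixed jaw (away from the robot, give or take its yaw), z up. Screw axis along x, 66 mm above the table. Fixed jaw's face at x = +60 mm; the front jaw slides towards it. Jaw tops 80 mm high, the bearing behind the crank 88 mm
- crank (a joint): vise crank, rad; 0 = arm level toward the vise's +y; grows as the handle goes up and over the top to -y (clockwise seen from the robot). Starts at 0 to 0.4. One rad moves the jaw 8 mm; it meets the tank near 2 rad. Needs about 6 N at the handle, stays where left. Once the jaw meets the tank, 5 to 15 N more at the handle clamps it, and it stays clamped when let go
- crank_handle (a point): middle of the crank's black handle, a level round sleeve 16 mm thick, 42 mm long along the vise's x, sticking out toward the robot, free to spin. It runs on a circle of 55 mm radius about the screw axis, in a plane 139 mm to the vise's -x of its origin: at crank angle q it is 55 cos q mm to +y and 55 sin q mm above the axis. The crank arm is 21 mm behind this point
- jaw: sliding front jaw with a steel face plate, 88 mm wide, top 80 mm above the table. Its frame is the vise's shifted by the jaw's travel along x (0 = open); the plate's face is at x = -22 mm in it
- tank: square aluminium sprayer tank, loose, on the vise's bed (30 mm above the table) between the jaws, 66 x 66 mm, 82 mm high with its round neck (64 mm across). Origin: centre of underside. The mouth: a 40 mm hole with two slots, 12 mm wide, to 26 mm from the axis at +y and -y. Yaw within 5 degrees of the vise's; clamping squares it. Long rim ribs 45 degrees clockwise of the slots = vent
- tank_neck (a point): centre of the neck's mouth on its top face, 82 mm above the tank's underside; axes as the tank's. On the rim: a short rib at each slot (start), a long one 45 degrees clockwise (vent), two short ones at 90 degrees (lock)
- catch_ring (a joint): spring ring in the neck whose pockets take the cap's pins, rad; 0 = pockets under the slots (start), grows as the cap turns clockwise from above; 0.785 = half way (vent). From about 0.95 two spring balls resist; forced past them (0.4 N m, near 1.2) it clicks locked. The spring pushes back with about 0.11 N m at half way. Play: the ring lags the cap by about 0.1 rad
- cap_grip (a point): loose black bayonet cap, upright on its plug on the table: point on its axis in the grip bar, 51 mm above its underside. y along bar and pins, z up. Bar 12 mm thick (x), 50 mm long (y), top 11 mm above this point; disc (57 mm across, 6 mm thick) 27 mm below. Plug 35 mm across, 18 mm long; two 8 mm round pins, 48 mm over both, 13 mm under the disc. Seated: 33 mm above tank_neck
Things that resemble listed ones, but are neither listed nor needed, are in the scene too. What is meant by the part that bears cap_grip is not blue or red, and is the larger of those in its own colour.

How it is judged:
By the outcome, as a careful person would: the job done as asked, in the order asked, and still so for the second after the job is handed in, while the arm keeps its last pose, push and grip.
It also fails if it takes over 61 s, if anything falls off the work surface, if the arm or the gripper's body presses on something with over 40 N, if the wrist force passes 120 N, or if a joint passes its speed limit or range.

## Working session

There is one attempt and no reset: what is moved stays moved. The work goes in short steps, Python scripts to look and compute and a tool call to move; the robot and the scene stay as the last step left them, time stands still between calls to the robot, and variables do not carry over. Pictures are saved under pics/ and viewed, and the job is handed in when it is done.

Besides the shell and the picture viewer there is one more tool, called after ">>>" as name([rows], argument=value, ...), one row to a line, values as JSON. arm_command: Moves the arm, as the interface text tells. Scaled input: -1 to 1 covers 0.08 m each way for a shift and 60 degrees each way for a turn. Its arguments: {"type":"object","properties":{"motion":{"type":"array"},"grip_force":{"type":"number"}},"required":["motion"]}

```bash
ls; mkdir -p pics
cat > h.py <<'E'
import numpy as np, cv2, json
from cell import env
from scipy.spatial.transform import Rotation as R
def snap(name,fn):
    s=env.read_state(); c=env.camera(name); cv2.imwrite('pics/'+fn,c['image'][:,:,::-1])
    d={k:np.array(c[k]).tolist() for k in c if k!='image'}; d['s']={k:np.array(v).tolist() for k,v in s.items()}
    json.dump(d,open('pics/'+fn+'.json','w')); return d
def pose(d):
    K=np.array(d['mtx'])
    if 'T_tool_cam' in d:
        T=np.array(d['T_tool_cam']); e=np.array(d['s']['eef_rot']); Rt=R.from_euler('xyz',e).as_matrix() if e.shape==(3,) else e
        return K, Rt@T[:3,:3], Rt@T[:3,3]+np.array(d['s']['eef_pos'])
    o=np.array(d['orientation']); Rc=R.from_euler('xyz',o).as_matrix() if o.shape==(3,) else (o if o.shape==(3,3) else R.from_quat(o).as_matrix())
    return K,Rc,np.array(d['eye'])
def load(fn): return json.load(open('pics/'+fn+'.json'))
def atz(d,u,v,z):
    K,Rc,p=pose(d); r=Rc@np.linalg.solve(K,[u,v,1]); return p+r*(z-p[2])/r[2]
def proj(d,P):
    K,Rc,p=pose(d); q=(np.atleast_2d(P)-p)@Rc; q=q@K.T; return q[:,:2]/q[:,2:]
def tri(obs):
    A=np.zeros((3,3));b=np.zeros(3)
    for d,u,v in obs:
        K,Rc,p=pose(d); r=Rc@np.linalg.solve(K,[u,v,1]); r/=np.linalg.norm(r); M=np.eye(3)-np.outer(r,r); A+=M;b+=M@p
    return np.linalg.solve(A,b)
def crop(fn,x0,y0,x1,y1,s,out):
    im=cv2.imread('pics/'+fn)[y0:y1,x0:x1]; cv2.imwrite('pics/'+out,cv2.resize(im,None,fx=s,fy=s,interpolation=cv2.INTER_CUBIC))
E
python3 - <<'E'
from h import *
for n in ['scene','side','wrist']:
    d=snap(n,n+'0.png'); print(d)
E
```

```text
pics
{'mtx': [[419.88557248698277, 0.0, 279.8650180971091], [0.0, 419.88557248698277, 214.2201970214718], [0.0, 0.0, 1.0]], 'eye': [0.042301766122556754, 0.513163822603217, 0.8268395911274059], 'orientation': [-2.4498198038863834, -0.010572051994734322, -2.2879457148906597], 's': {'t': 0.0, 'q': [-1.2534952613148216, 0.20743209555192993, 1.5429756563587342, -1.2095620018490952e-05, 1.393516123701732, -0.1505075938242678], 'dq': [-0.0004469829180535652, -0.00010941723852352575, 0.001625200106238316, 0.001214393980067734, 0.000706937452087367, -0.0009880423529326557], 'effort': [0.000639551981294062, -38.302903175354004, -29.159785509109497, -4.2390012140458566e-05, 0.010467414977028966, -1.4310471101453004e-05], 'eef_pos': [0.2590782372405287, -0.5126487363255985, 0.30270842067439846], 'eef_rot': [-1.7161988953452874, 1.5684650743818973, 1.8932045645262698], 'force': [0.4940138292420004, 0.5809599920306778, -0.5594150922994142], 'ft_torque': [0.0363952653100621, 0.01505546928420953, -0.007215513718816498], 'gripper_width': 0.0853899407284691}}
{'mtx': [[530.235445350183, 0.0, 283.0029
[... 1525 characters left out ...]
6413815002247e-05, 1.3935151156745693, -0.1504859962271761], 'dq': [0.0005918403321852557, -0.0008435722089247488, -0.003645474574175819, 0.000956082200343289, 6.389815772836607e-05, -0.00010271843103168901], 'effort': [-0.0004961619561072439, -38.40954065322876, -29.255059361457825, -0.00028117495276092086, 0.004903789231320843, 2.5427745242723176e-07], 'eef_pos': [0.2591200235171097, -0.5127103188194537, 0.30282489014928443], 'eef_rot': [-1.7081894972668907, 1.5687005391628857, 1.9012378955683995], 'force': [-0.5716269599967566, -0.2859065159967091, -0.3246476564805535], 'ft_torque': [0.005276284004997259, -0.009318280015662081, -0.01255630396099068], 'gripper_width': 0.08522120124589509}}
```

View pics/scene0.png

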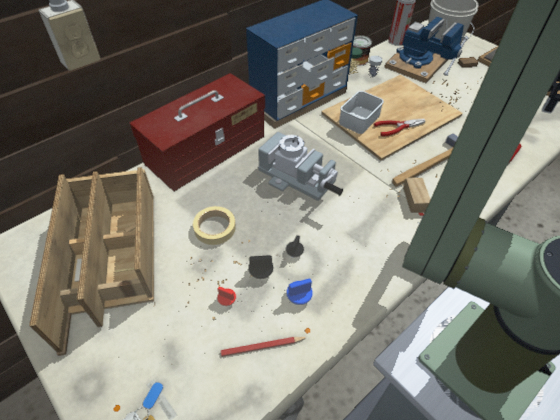

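View pics/side0.png

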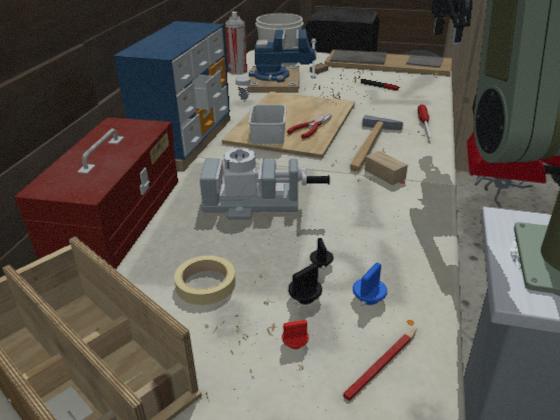

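View pics/wrist0.png

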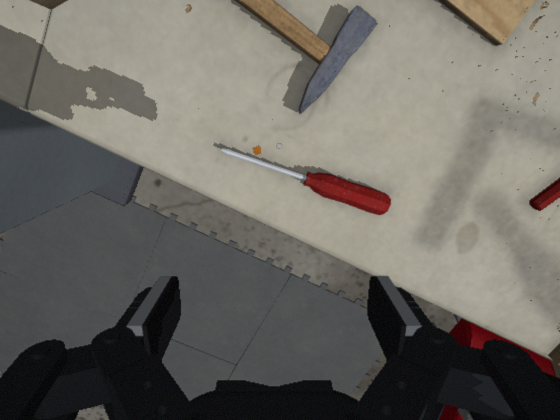

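The vise is at scene (298,165) and side (250,185). The larger black cap is at scene (261,266) and side (305,285), with a smaller black one beside it plus blue and red decoys. I'll enlarge these.

Run:
```python
from h import *
crop('scene0.png',240,120,360,290,4.6,'a.png')
crop('side0.png',190,140,340,310,3.5,'b.png')
im=np.hstack([cv2.copyMakeBorder(cv2.imread('pics/a.png')[:595,:400],0,0,0,0,0)]) 
crop('scene0.png',245,125,350,210,7,'a1.png');crop('side0.png',190,140,335,220,5.5,'b1.png')
crop('scene0.png',240,230,310,285,10,'a2.png');crop('side0.png',280,235,340,305,8,'b2.png')
```

```text
(no output)
```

View pics/a1.png

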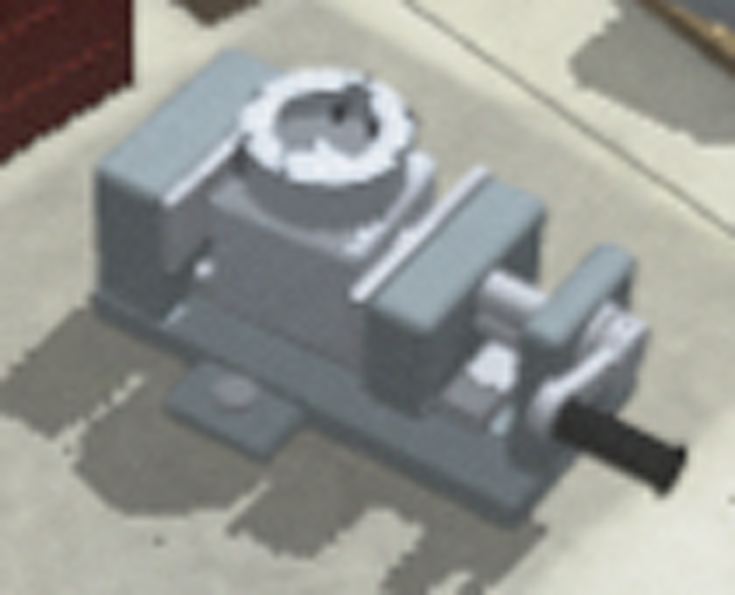

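View pics/b1.png

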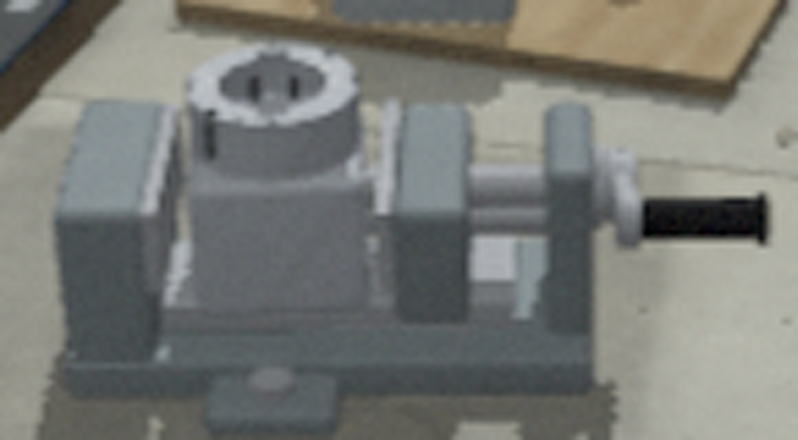

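View pics/a2.png

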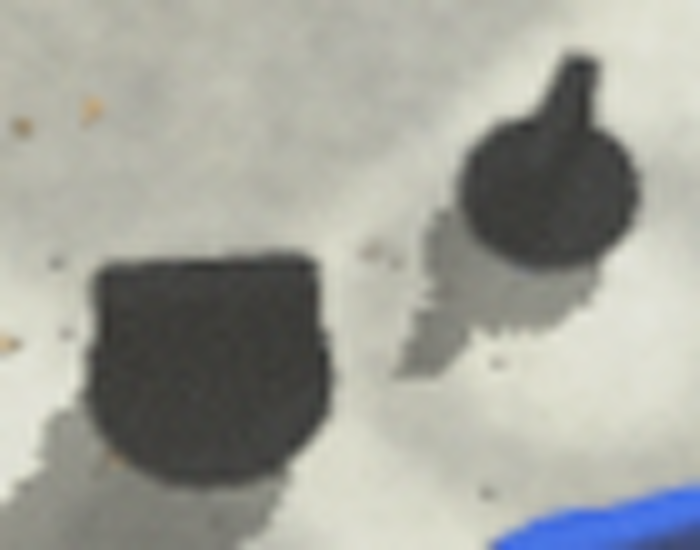

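View pics/b2.png

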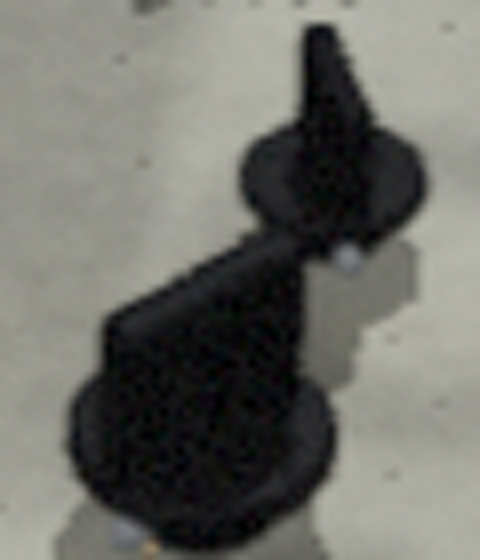

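Run:
```python
from h import *
s=load('scene0.png');d=load('side0.png')
S=lambda x,y:(s,245+x/7,125+y/7); D=lambda x,y:(d,190+x/5.5,140+y/5.5)
S2=lambda x,y:(s,240+x/10,230+y/10); D2=lambda x,y:(d,280+x/8,235+y/8)
def rp(P,*o): return [np.round(proj(q[0],P)[0]-np.array(q[1:]),1) for q in o]
for n,o in dict(neck=(S(329,126),D(273,84)),handle_in=(S(555,422),D(642,217)),handle_out=(S(675,472),D(768,220)),
  fj_far=(S(98,172),D(60,212)),bearing_top_near=(S(540,335),D(568,212)),base_corner=(S(510,522),D(590,388)),
  frontjaw_backcorner_near=(S(420,328),D(468,212)),
  cap_barL=(S2(97,265),D2(110,325)),cap_barR=(S2(318,260),D2(290,240))).items():
    P=tri(o); print(n,P.round(4),rp(P,*o))
print(atz(s,*S2(210,375)[1:],.021),atz(d,*D2(202,440)[1:],.021))
print(atz(s,*S2(208,262)[1:],.062),atz(d,*D2(200,282)[1:],.062))
print(atz(s,*S(329,126)[1:],.112),atz(d,*D(273,84)[1:],.112))
```

```text
neck [ 0.6452 -0.0638  0.1103] [array([-0.1, -0.3]), array([0.3, 0.3])]
handle_in [ 0.5002 -0.0397  0.0853] [array([-0.2, -0.5]), array([0.5, 0.5])]
handle_out [ 0.4583 -0.0575  0.0803] [array([-0. , -0.1]), array([0.1, 0.1])]
fj_far [ 0.7082 -0.0039  0.0808] [array([-0.2, -0.6]), array([0.6, 0.6])]
bearing_top_near [ 0.5399 -0.0765  0.0666] [array([0.5, 1.6]), array([-1.4, -1.6])]
base_corner [ 0.5225 -0.0495  0.0043] [array([0. , 0.1]), array([-0.1, -0.1])]
frontjaw_backcorner_near [ 0.5651 -0.0372  0.0819] [array([0. , 0.1]), array([-0.1, -0.1])]
cap_barL [0.4677 0.2188 0.0603] [array([0. , 0.1]), array([-0.1, -0.2])]
cap_barR [0.439  0.1798 0.0564] [array([0.1, 0.2]), array([-0.2, -0.2])]
[0.44994968 0.20279554 0.021     ] [0.45132411 0.20497821 0.021     ]
[0.45188321 0.20049485 0.062     ] [0.4523556  0.20416058 0.062     ]
[ 0.64267204 -0.06184453  0.112     ] [ 0.64506522 -0.0618942   0.112     ]
```

Run:
```python
from h import *
from scipy.optimize import least_squares
s=load('scene0.png');d=load('side0.png')
S=lambda x,y:(245+x/7,125+y/7); D=lambda x,y:(190+x/5.5,140+y/5.5)
# (point fn, scene px, side px)
def model(p):
    X,Y,yaw,q,fj,yb=p; c,si=np.cos(yaw),np.sin(yaw)
    L=np.array([[-.118,.055*np.cos(q),.066+.055*np.sin(q)],[-.160,.055*np.cos(q),.066+.055*np.sin(q)],[.100,.044,.08],[fj,.044,.08],[-.1,yb,0]])
    return np.c_[X+c*L[:,0]-si*L[:,1],Y+si*L[:,0]+c*L[:,1],L[:,2]]
so=np.array([S(555,422),S(675,472),S(98,172),S(420,328),S(510,522)]);do=np.array([D(642,217),D(768,220),D(60,212),D(468,212),D(590,388)])
f=lambda p:np.r_[(proj(s,model(p))-so).ravel(),(proj(d,model(p))-do).ravel()]
r=least_squares(f,[.62,-.07,.2,.2,-.05,.04]);print(r.x.round(4),np.degrees(r.x[2]),r.fun.reshape(2,-1,2).round(1))
print(model(r.x).round(4))
X,Y,yaw,q=r.x[:4];c,si=np.cos(yaw),np.sin(yaw);print(X-.139*c,Y-.139*si, np.array([[c,si],[-si,c]])@(np.array([.644,-.062])-[X,Y]))
```

```text
[ 0.6264 -0.0706  0.2176  0.3034 -0.0523  0.0392] 12.465941681934092 [[[ 1.3 -0.6]
  [-1.1 -0.2]
  [-1.1 -1.9]
  [ 0.3  0.2]
  [ 1.7  0.9]]

 [[ 1.2  0.5]
  [-0.4  0. ]
  [-2.   0.1]
  [-0.2  0.3]
  [ 1.4  0.6]]]
[[ 0.4999 -0.0448  0.0824]
 [ 0.4589 -0.0539  0.0824]
 [ 0.7146 -0.006   0.08  ]
 [ 0.5659 -0.0389  0.08  ]
 [ 0.5203 -0.0539  0.    ]]
0.4906856362048446 -0.10058927473160448 [0.01902975 0.00458519]
```

```bash
cat >> h.py <<'E'
def down(yaw): # tool x down, tool y at world angle yaw
    x=np.array([0,0,-1.]);y=np.array([np.cos(yaw),np.sin(yaw),0]);return np.c_[x,y,np.cross(x,y)]
def plan(pos,yaw_deg):
    s=env.read_state();Rt=R.from_euler('xyz',s['eef_rot']).as_matrix()
    t=R.from_matrix(down(np.radians(yaw_deg))@Rt.T).as_rotvec()
    print('t',round(s['t'],2),'pos',np.round(s['eef_pos'],4),'y yaw',round(np.degrees(np.arctan2(Rt[1,1],Rt[0,1])),2),'xaxis',Rt[:,0].round(3),'q6',round(s['q'][5],2),'w',round(s['gripper_width'],4),'F',np.round(s['force'],1),'T',np.round(s['ft_torque'],2))
    print('off',((np.array(pos)-s['eef_pos'])/.08).round(3),'ang',(t/np.radians(60)).round(3))
E
python3 -c "
from h import *
plan([.475,-.05,.22],102.5);plan([.475,-.05,.22],-77.5)"
```

```text
t 0.15 pos [ 0.2591 -0.5128  0.303 ] y yaw -63.2 xaxis [-0.001  0.002 -1.   ] q6 -0.15 w 0.0852 F [-0.3  0.4  0.5] T [ 0.01  0.01 -0.06]
off [ 2.698  5.785 -1.037] ang [ 0.000e+00 -2.000e-03  2.762e+00]
t 0.15 pos [ 0.2591 -0.5128  0.303 ] y yaw -63.2 xaxis [-0.001  0.002 -1.   ] q6 -0.15 w 0.0852 F [-0.3  0.4  0.5] T [ 0.01  0.01 -0.06]
off [ 2.698  5.785 -1.037] ang [-0.002 -0.    -0.238]
```

>>> arm_command([
  {"offset": [0.4,1,0],"angular": [0,0,-0.12],"fingers": 1},
  {"offset": [0.4,1,0],"angular": [0,0,-0.24],"fingers": 1},
])

```text
t: 0.4
eef_pos: [0.2915, -0.4303, 0.302]
eef_rot: [-1.639, 1.566, 1.716]
force: [0.9, -0.7, 0.3]
gripper_width: 0.0859
```

>>> arm_command([
  {"offset": [0.4,1,0],"angular": [0,0,0],"fingers": 1},
  {"offset": [0.4,1,0],"angular": [0,0,0],"fingers": 1},
])

```text
t: 0.65
eef_pos: [0.324, -0.3475, 0.3013]
eef_rot: [-1.613, 1.564, 1.744]
force: [0.1, -0.4, 0.5]
gripper_width: 0.0855
```

>>> arm_command([
  {"offset": [0.4,1,0],"angular": [0,0,0],"fingers": 1},
  {"offset": [0.4,1,0],"angular": [0,0,0],"fingers": 1},
])

```text
t: 0.9
eef_pos: [0.3563, -0.2648, 0.3009]
eef_rot: [-1.596, 1.563, 1.763]
force: [-0.5, -0.3, 0.4]
gripper_width: 0.0857
```

>>> arm_command([
  {"offset": [0.4,1,0],"angular": [0,0,0],"fingers": 1},
  {"offset": [0.4,1,0],"angular": [0,0,0],"fingers": 1},
])

```text
t: 1.15
eef_pos: [0.3885, -0.1823, 0.3006]
eef_rot: [-1.589, 1.562, 1.772]
force: [-0.2, -1.7, 0.4]
gripper_width: 0.0858
```

```bash
python3 -c "
from h import *
plan([.475,-.05,.22],-77.5)"
```

```text
t 1.15 pos [ 0.3885 -0.1823  0.3006] y yaw -77.42 xaxis [-0.002  0.009 -1.   ] q6 0.71 w 0.0858 F [-0.2 -1.7  0.4] T [-0.02 -0.01  0.01]
off [ 1.081  1.653 -1.007] ang [-0.008 -0.002 -0.001]
```

>>> arm_command([
  {"offset": [0.5,0.8,0],"angular": [0,0,0],"fingers": 1},
  {"offset": [0.5,0.8,0],"angular": [-0.01,0,0],"fingers": 1},
])

```text
t: 1.4
eef_pos: [0.4292, -0.1156, 0.3003]
eef_rot: [0.23, 1.569, -2.688]
force: [-0.8, 0.3, -0.8]
gripper_width: 0.0856
```

>>> arm_command([
  {"offset": [0.55,0.82,-0.5],"angular": [0,0,0],"fingers": 1},
  {"offset": [0.55,0.82,-0.5],"angular": [0,0,0],"fingers": 1},
  {"offset": [0.55,0.82,-0.5],"angular": [0,0,0],"fingers": 1},
])

```text
t: 1.78
eef_pos: [0.4727, -0.0484, 0.2587]
eef_rot: [-0.241, 1.565, 3.127]
force: [-0.3, -1.3, 0.5]
gripper_width: 0.0856
```

```bash
python3 -c "
from h import *
plan([.475,-.05,.22],-77.5)
snap('wrist','w1.png')"
```

```text
t 1.77 pos [ 0.4727 -0.0484  0.2587] y yaw -77.02 xaxis [-0.005  0.    -1.   ] q6 1.06 w 0.0856 F [-0.3 -1.3  0.5] T [-0.01  0.01 -0.05]
off [ 0.029 -0.02  -0.484] ang [-0.    -0.005 -0.008]
```

View pics/w1.png

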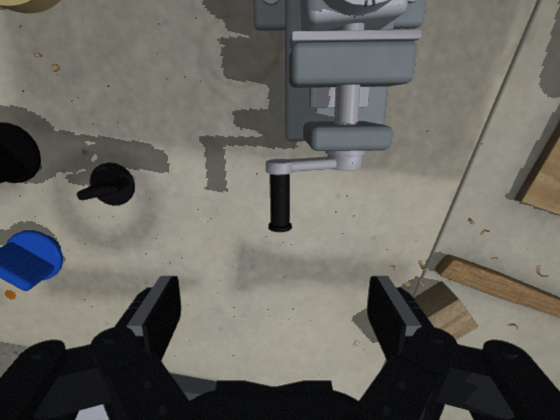

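Run:
```python
from h import *
crop('w1.png',240,100,440,250,4,'w1c.png')
w=load('w1.png')
for z in (.075,.082,.09):
  print(z,[atz(w,*p,z).round(4)[:2] for p in [(280,174),(280,226)]])
s=load('scene0.png');d=load('side0.png')
S=lambda x,y:(s,245+x/7,125+y/7); D=lambda x,y:(d,190+x/5.5,140+y/5.5)
print(tri([S(675,472),D(768,220),(w,280,228)]),tri([S(555,422),D(642,217),(w,280,174)]))
```

```text
0.075 [array([ 0.5021, -0.0462]), array([ 0.4596, -0.0563])]
0.082 [array([ 0.5034, -0.0457]), array([ 0.4621, -0.0555])]
0.09 [array([ 0.505 , -0.0452]), array([ 0.4651, -0.0547])]
[ 0.45871561 -0.05693048  0.0801702 ] [ 0.50266412 -0.04498774  0.08098323]
```

View pics/w1c.png

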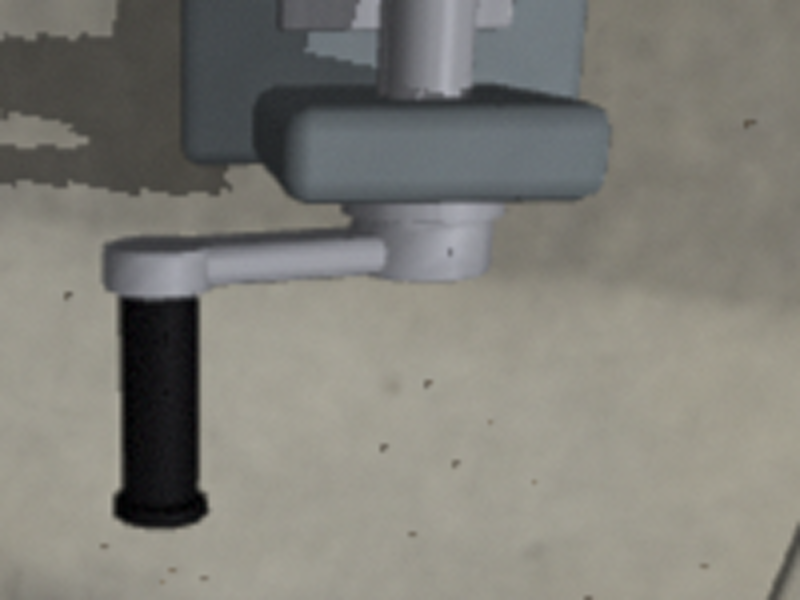

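>>> arm_command([
  {"offset": [0.05,-0.05,-0.6],"angular": [0,0,0],"fingers": 1},
  {"offset": [0.05,-0.05,-0.9],"angular": [0,0,0],"fingers": 0.2},
  {"offset": [0.05,-0.05,-0.9],"angular": [0,0,0],"fingers": 0},
])

```text
t: 2.2
eef_pos: [0.4752, -0.0542, 0.1863]
eef_rot: [-0.218, 1.563, -3.136]
force: [-0.1, -0.6, -0.1]
gripper_width: 0.0518
```

```bash
python3 -c "
from h import *
plan([.477,-.052,.135],-77)"
```

```text
t 2.2 pos [ 0.4752 -0.0542  0.1863] y yaw -77.19 xaxis [-0.008 -0.    -1.   ] q6 1.05 w 0.0518 F [-0.1 -0.6 -0.1] T [-0.    0.   -0.01]
off [ 0.023  0.028 -0.641] ang [ 0.    -0.008  0.003]
```

>>> arm_command([
  {"offset": [0.02,0.03,-0.4],"angular": [0,-0.01,0],"fingers": 0},
  {"offset": [0.02,0.03,-0.64],"angular": [0,-0.01,0],"fingers": 0},
  {"offset": [0.02,0.03,-0.64],"angular": [0,-0.01,0],"fingers": 0},
])

```text
t: 2.58
eef_pos: [0.4766, -0.0525, 0.1355]
eef_rot: [2.895, 1.569, -0.024]
force: [0.6, 0.3, -0.3]
gripper_width: 0.0427
```

```bash
python3 -c "
from h import *
plan([.477,-.052,.135],-77)
snap('wrist','w2.png');snap('side','s2.png');crop('s2.png',190,60,390,210,4,'s2c.png')"
```

```text
t 2.58 pos [ 0.4766 -0.0525  0.1355] y yaw -77.24 xaxis [ 0.002 -0.    -1.   ] q6 1.06 w 0.0427 F [ 0.6  0.3 -0.3] T [-0.01 -0.03 -0.03]
off [ 0.005  0.006 -0.006] ang [0.    0.002 0.004]
```

View pics/w2.png

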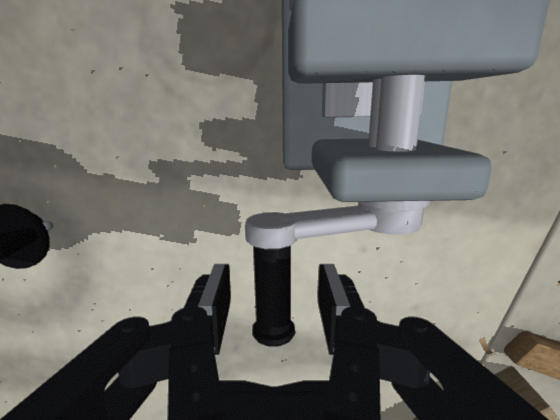

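View pics/s2c.png

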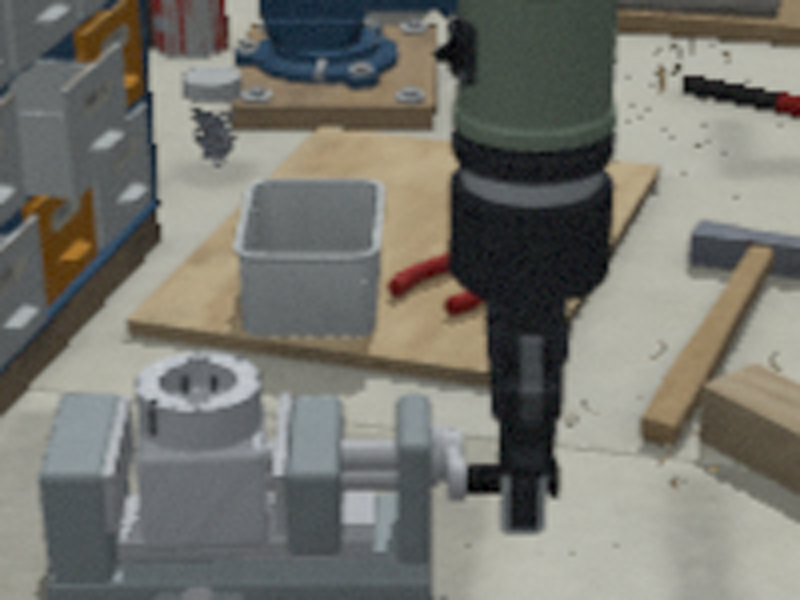

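The fingers straddle the sleeve, which is at (272,290) in the wrist view, clear of the crank arm. I'll close.

>>> arm_command([
  {"offset": [0,0,0],"angular": [0,0,0],"fingers": -1},
  {"offset": [0,0,0],"angular": [0,0,0],"fingers": -1},
  {"offset": [0,0,0],"angular": [0,0,0],"fingers": -1},
], grip_force=50)

```text
t: 3.05
eef_pos: [0.4788, -0.0515, 0.1383]
eef_rot: [3.079, 1.563, 0.16]
force: [-0.1, 5.5, 4.2]
gripper_width: 0.0144
```

```bash
python3 -c "
from h import *
plan([.477,-.052,.135],-77)"
```

```text
t 3.05 pos [ 0.4788 -0.0515  0.1383] y yaw -77.24 xaxis [ 0.008  0.001 -1.   ] q6 1.06 w 0.0144 F [-0.1  5.5  4.2] T [0.85 0.04 0.11]
off [-0.022 -0.006 -0.042] ang [-0.001  0.007  0.004]
```

```bash
cat >> h.py <<'E'
def crank(q0,qs,yaw=13.,r=.055):
    for q in qs:
        dy=r*(np.cos(q)-np.cos(q0));dz=r*(np.sin(q)-np.sin(q0));y=np.radians(yaw)
        print(q,(np.array([-np.sin(y)*dy,np.cos(y)*dy,dz])/.08).round(3))
E
python3 -c "
from h import *
crank(.33,[.5,.7,.9,1.1,1.3,1.5,1.75])"
```

```text
0.5 [ 0.011 -0.046  0.107]
0.7 [ 0.028 -0.121  0.22 ]
0.9 [ 0.05  -0.217  0.316]
1.1 [ 0.076 -0.33   0.39 ]
1.3 [ 0.105 -0.455  0.44 ]
1.5 [ 0.135 -0.586  0.463]
1.75 [ 0.174 -0.753  0.454]
```

>>> arm_command([
  {"offset": [0.01,-0.05,0.11],"angular": [0,0,0],"fingers": -1},
  {"offset": [0.03,-0.12,0.22],"angular": [0,0,0],"fingers": -1},
  {"offset": [0.05,-0.22,0.32],"angular": [0,0,0],"fingers": -1},
  {"offset": [0.075,-0.33,0.39],"angular": [0,0,0],"fingers": -1},
])

```text
t: 3.55
eef_pos: [0.4846, -0.0757, 0.1703]
eef_rot: [-2.57, 1.561, 0.794]
force: [0.4, 10.1, 1.3]
gripper_width: 0.0139
```

```bash
python3 -c "
from h import *
plan([.4788,-.0515,.1383],-77)"
```

```text
t 3.55 pos [ 0.4846 -0.0757  0.1703] y yaw -77.25 xaxis [ 0.007  0.007 -1.   ] q6 1.01 w 0.0139 F [ 0.4 10.1  1.3] T [ 1.69 -0.06  0.2 ]
off [-0.072  0.303 -0.4  ] ang [-0.007  0.007  0.004]
```

```bash
python3 -c "
from h import *
crank(1.08,[1.25,1.4,1.55,1.7,1.85])"
```

```text
1.25 [ 0.024 -0.105  0.046]
1.4 [ 0.047 -0.202  0.071]
1.55 [ 0.07  -0.302  0.081]
1.7 [ 0.093 -0.402  0.075]
1.85 [ 0.116 -0.5    0.055]
```

>>> arm_command([
  {"offset": [0.025,-0.11,0.05],"angular": [0,0,0],"fingers": -1},
  {"offset": [0.045,-0.2,0.07],"angular": [0,0,0],"fingers": -1},
  {"offset": [0.07,-0.3,0.08],"angular": [0,0,0],"fingers": -1},
  {"offset": [0.09,-0.4,0.075],"angular": [0,0,0],"fingers": -1},
  {"offset": [0.115,-0.5,0.055],"angular": [0,0,0],"fingers": -1},
])

```text
t: 4.18
eef_pos: [0.4942, -0.1152, 0.1768]
eef_rot: [-2.521, 1.559, 0.843]
force: [-1.6, 5.2, 5.0]
gripper_width: 0.0146
```

```bash
python3 -c "
from h import *
plan([.4788,-.0515,.1383],-77)
crank(1.8,[1.9,1.95,2.0,2.05,2.1,2.2])"
```

```text
t 4.17 pos [ 0.4942 -0.1152  0.1768] y yaw -77.22 xaxis [ 0.008  0.009 -1.   ] q6 0.94 w 0.0146 F [-1.6  5.2  5. ] T [0.83 0.26 0.08]
off [-0.193  0.796 -0.481] ang [-0.008  0.007  0.004]
1.9 [ 0.015 -0.064 -0.019]
1.95 [ 0.022 -0.096 -0.031]
2.0 [ 0.029 -0.127 -0.044]
2.05 [ 0.036 -0.157 -0.059]
2.1 [ 0.043 -0.186 -0.076]
2.2 [ 0.056 -0.242 -0.114]
```

>>> arm_command([
  {"offset": [0.015,-0.06,-0.02],"angular": [0,0,0],"fingers": -1},
  {"offset": [0.03,-0.125,-0.045],"angular": [0,0,0],"fingers": -1},
])

```text
t: 4.42
eef_pos: [0.4964, -0.1242, 0.174]
eef_rot: [-2.359, 1.557, 1.006]
force: [-0.9, 4.9, 1.6]
gripper_width: 0.0145
```

>>> arm_command([
  {"offset": [0.015,-0.06,-0.03],"angular": [0,0,0],"fingers": -1},
  {"offset": [0.015,-0.06,-0.03],"angular": [0,0,0],"fingers": -1},
])

```text
t: 4.68
eef_pos: [0.4972, -0.1274, 0.1726]
eef_rot: [-2.14, 1.554, 1.224]
force: [-2.0, 7.9, 5.0]
gripper_width: 0.0143
```

```bash
python3 -c "
from h import *
plan([.4788,-.0515,.1383],-77)
snap('scene','c3.png');snap('side','s3.png');crop('s3.png',190,60,390,210,4,'s3c.png')"
```

```text
t 4.67 pos [ 0.4972 -0.1274  0.1726] y yaw -77.24 xaxis [ 0.006  0.016 -1.   ] q6 0.91 w 0.0143 F [-2.   7.9  5. ] T [1.33 0.38 0.08]
off [-0.231  0.949 -0.428] ang [-0.015  0.005  0.004]
```

View pics/s3c.png

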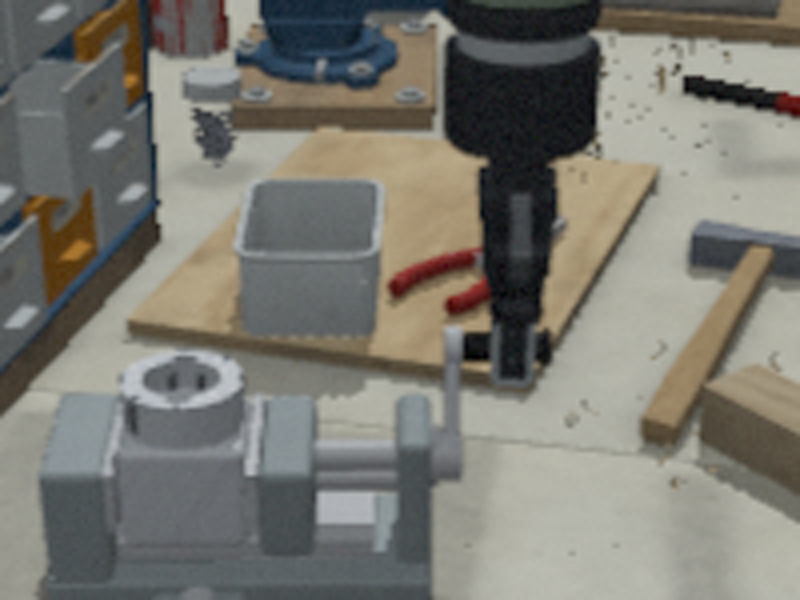

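>>> arm_command([
  {"offset": [0.015,-0.07,-0.04],"angular": [0,0,0],"fingers": -1},
  {"offset": [0.02,-0.1,-0.06],"angular": [0,0,0],"fingers": -1},
])

```text
t: 5.03
eef_pos: [0.498, -0.1305, 0.1708]
eef_rot: [-1.868, 1.543, 1.497]
force: [-10.2, 23.5, 27.9]
gripper_width: 0.0143
```

>>> arm_command([
  {"offset": [0.015,-0.07,-0.04],"angular": [0,0,0],"fingers": -1},
  {"offset": [0.02,-0.1,-0.06],"angular": [0,0,0],"fingers": -1},
])

```text
t: 5.28
eef_pos: [0.4986, -0.1324, 0.17]
eef_rot: [-1.728, 1.528, 1.637]
force: [-13.7, 27.3, 35.8]
gripper_width: 0.0142
```

>>> arm_command([
  {"offset": [0,0,0],"angular": [0,0,0],"fingers": -1},
])

```text
t: 5.4
eef_pos: [0.498, -0.1293, 0.1725]
eef_rot: [-1.694, 1.522, 1.673]
force: [-2.9, 5.3, 2.7]
gripper_width: 0.0143
```

```bash
python3 -c "
from h import *
plan([.4788,-.0515,.1383],-77)
snap('scene','c4.png');snap('side','s4.png');crop('s4.png',190,60,390,210,4,'s4c.png');crop('c4.png',245,85,350,190,5.5,'c4c.png')"
```

```text
t 5.4 pos [ 0.498  -0.1293  0.1725] y yaw -77.11 xaxis [-0.005  0.048 -0.999] q6 0.88 w 0.0143 F [-2.9  5.3  2.7] T [0.83 0.48 0.04]
off [-0.24   0.973 -0.428] ang [-0.046 -0.005  0.002]
```

View pics/s4c.png

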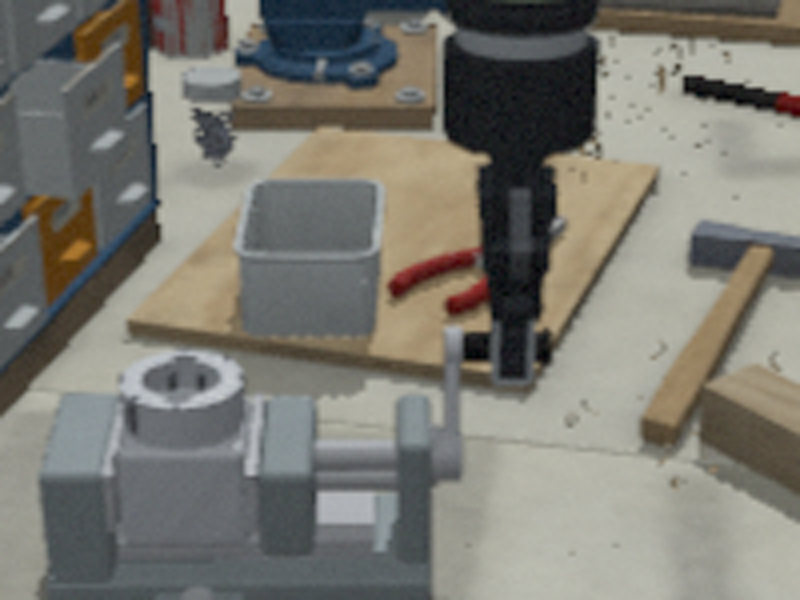

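View pics/c4c.png

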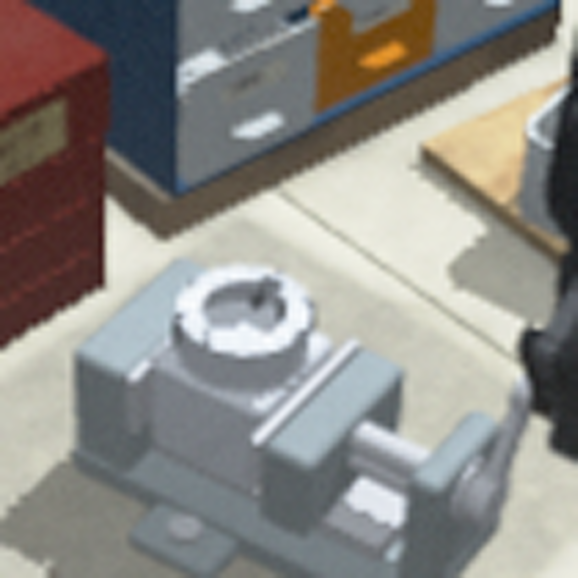

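The jaw plate is flush on the tank, the tank is against the fixed jaw, and the force rose to over 40 N, so it's clamped. I'll release and rise.

>>> arm_command([
  {"offset": [0,0,0],"angular": [0,0,0],"fingers": 0.3},
  {"offset": [0,0,0],"angular": [0,0,0],"fingers": 0.3},
  {"offset": [0,0,0.8],"angular": [0,0,0],"fingers": 0.3},
  {"offset": [0,0,1],"angular": [-0.045,-0.005,0],"fingers": 0.3},
])

```text
t: 6.0
eef_pos: [0.5, -0.1317, 0.2563]
eef_rot: [2.399, 1.562, -0.52]
force: [-0.3, -0.1, 0.5]
gripper_width: 0.0554
```

```bash
python3 -c "
from h import *
plan([.43,.19,.25],-36.4)"
```

```text
t 6.0 pos [ 0.5    -0.1317  0.2563] y yaw -77.22 xaxis [ 0.007 -0.004 -1.   ] q6 0.92 w 0.0554 F [-0.3 -0.1  0.5] T [ 0.   -0.05 -0.02]
off [-0.875  4.021 -0.079] ang [0.001 0.008 0.68 ]
```

>>> arm_command([
  {"offset": [-0.15,0.7,0],"angular": [0,0,0.17],"fingers": 1},
  {"offset": [-0.15,1,0],"angular": [0,0,0.34],"fingers": 1},
])

```text
t: 6.25
eef_pos: [0.4878, -0.0508, 0.2571]
eef_rot: [2.353, 1.561, -0.204]
force: [0.4, -0.3, -0.5]
gripper_width: 0.0853
```

>>> arm_command([
  {"offset": [-0.15,0.7,0],"angular": [0,0,0.17],"fingers": 1},
  {"offset": [-0.15,1,0],"angular": [0,0,0.34],"fingers": 1},
])

```text
t: 6.5
eef_pos: [0.475, 0.0307, 0.2571]
eef_rot: [2.321, 1.561, 0.128]
force: [0.9, -0.0, 0.6]
gripper_width: 0.0852
```

>>> arm_command([
  {"offset": [-0.15,0.7,0],"angular": [0,0,0],"fingers": 1},
  {"offset": [-0.15,1,0],"angular": [0,0,0],"fingers": 1},
])

```text
t: 6.75
eef_pos: [0.4624, 0.1123, 0.2572]
eef_rot: [2.301, 1.561, 0.109]
force: [0.6, -0.9, 0.2]
gripper_width: 0.0854
```

>>> arm_command([
  {"offset": [-0.15,0.7,0],"angular": [0,0,0],"fingers": 1},
  {"offset": [-0.15,1,0],"angular": [0,0,0],"fingers": 1},
  {"offset": [-0.15,1,0],"angular": [0,0,0],"fingers": 1},
])

```text
t: 7.12
eef_pos: [0.4506, 0.1932, 0.2572]
eef_rot: [2.237, 1.56, 0.048]
force: [-0.3, -0.3, -0.2]
gripper_width: 0.0856
```

```bash
python3 -c "
from h import *
plan([.452,.202,.25],-36.4)
snap('wrist','w5.png')"
```

```text
t 7.12 pos [0.4506 0.1932 0.2572] y yaw -35.43 xaxis [ 0.01  0.   -1.  ] q6 0.85 w 0.0856 F [-0.3 -0.3 -0.2] T [ 0.06 -0.    0.02]
off [ 0.017  0.111 -0.091] ang [-0.     0.01  -0.016]
```

View pics/w5.png

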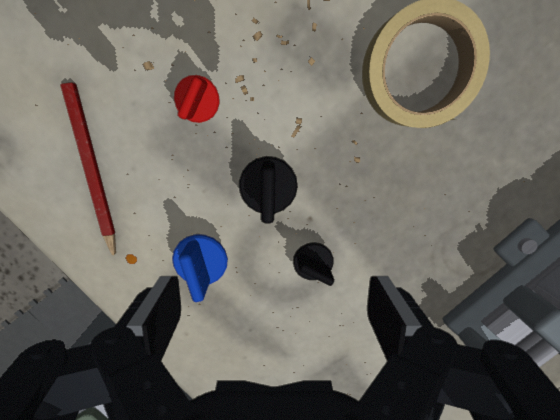

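Run:
```python
from h import *
crop('w5.png',220,130,320,240,5.4,'w5c.png')
w=load('w5.png')
print(atz(w,268.5,185,.024), atz(w,268,162,.062),atz(w,267.5,219,.062))
```

```text
[0.4545883 0.2038874 0.024    ] [0.47070488 0.22660713 0.062     ] [0.44177979 0.18709599 0.062     ]
```

View pics/w5c.png

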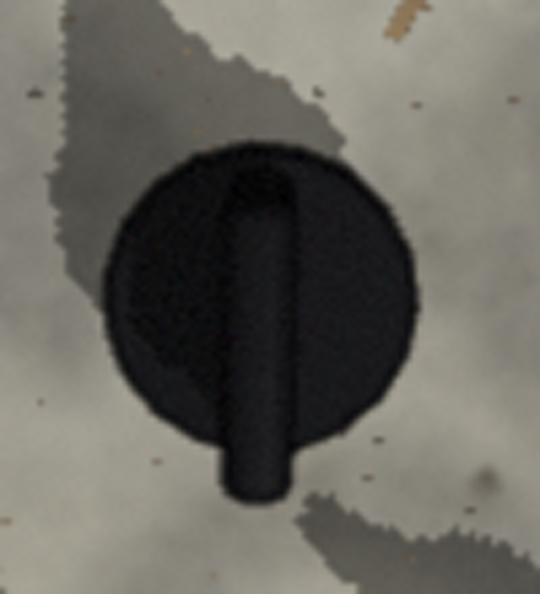

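Run:
```python
from h import *
w=load('w5.png')
a,b=atz(w,268.7,168,.062),atz(w,267.8,221.7,.062);print(a,b,(a+b)/2,np.linalg.norm(a-b),np.degrees(np.arctan2(*(a-b)[1::-1])))
a,b=atz(w,268.6,156.7,.022),atz(w,268.6,213.5,.022);print(np.linalg.norm(a-b),(a+b)/2)
plan([.4545,.204,.165],-36)
```

```text
[0.46830849 0.22229243 0.062     ] [0.44055454 0.18495044 0.062     ] [0.45443152 0.20362144 0.062     ] 0.0465263977517227 53.37890479409711
0.05555946704117643 [0.45388578 0.20276722 0.022     ]
t 7.17 pos [0.4507 0.1922 0.2571] y yaw -35.5 xaxis [ 0.01  0.   -1.  ] q6 0.85 w 0.0853 F [0.2 0.1 0.4] T [ 0.01 -0.05 -0.07]
off [ 0.048  0.147 -1.152] ang [ 0.     0.009 -0.008]
```

>>> arm_command([
  {"offset": [0.045,0.14,-0.6],"angular": [0,0.01,-0.018],"fingers": 0},
  {"offset": [0.045,0.14,-1],"angular": [0,0.01,-0.018],"fingers": 0},
  {"offset": [0.045,0.14,-1],"angular": [0,0.01,-0.018],"fingers": 0},
])

```text
t: 7.55
eef_pos: [0.4525, 0.2015, 0.1744]
eef_rot: [-0.609, 1.563, -2.82]
force: [0.4, -0.1, 0.8]
gripper_width: 0.0429
```

```bash
python3 -c "
from h import *
plan([.4543,.2035,.105],-36.6)"
```

```text
t 7.55 pos [0.4525 0.2015 0.1744] y yaw -36.68 xaxis [-0.007 -0.002 -1.   ] q6 0.88 w 0.0429 F [ 0.4 -0.1  0.8] T [ 0.01 -0.05 -0.02]
off [ 0.022  0.025 -0.868] ang [ 0.002 -0.007  0.001]
```

>>> arm_command([
  {"offset": [0.022,0.025,-0.5],"angular": [0,-0.007,0],"fingers": -0.2},
  {"offset": [0.022,0.025,-0.865],"angular": [0,-0.007,0],"fingers": -0.2},
  {"offset": [0.022,0.025,-0.865],"angular": [0,-0.007,0],"fingers": -0.2},
])

```text
t: 7.92
eef_pos: [0.4538, 0.2025, 0.1047]
eef_rot: [-0.054, 1.566, -2.266]
force: [1.0, 1.1, 1.1]
gripper_width: 0.0341
```

```bash
python3 -c "
from h import *
plan([.4543,.2035,.105],-36.6);snap('wrist','w6.png')"
```

```text
t 7.92 pos [0.4538 0.2025 0.1047] y yaw -36.76 xaxis [-0.003 -0.003 -1.   ] q6 0.89 w 0.0341 F [1.  1.1 1.1] T [-0.08 -0.01 -0.  ]
off [0.007 0.013 0.004] ang [ 0.003 -0.003  0.003]
```

View pics/w6.png

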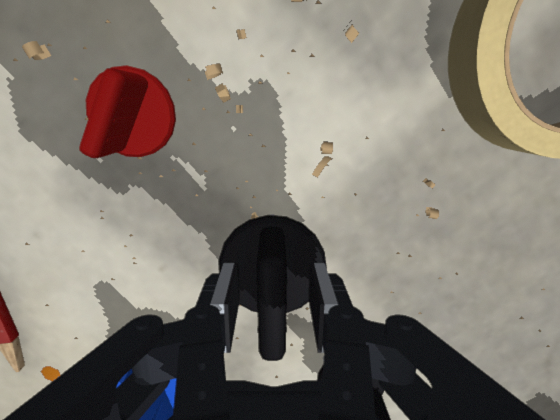

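The bar is centred between the pads (bar x 271; pads at 228 and 322). I'll close.

>>> arm_command([
  {"offset": [0,0.01,0],"angular": [0,0,0],"fingers": -1},
  {"offset": [0,0.01,0],"angular": [0,0,0],"fingers": -1},
  {"offset": [0,0.01,0],"angular": [0,0,0],"fingers": -1},
], grip_force=90)

```text
t: 8.35
eef_pos: [0.4567, 0.204, 0.1081]
eef_rot: [1.832, 1.566, -0.38]
force: [0.6, -0.3, 6.9]
gripper_width: 0.0107
```

>>> arm_command([
  {"offset": [0,0,0.6],"angular": [0,0,0],"fingers": -1},
  {"offset": [0,0,1],"angular": [0,0,0],"fingers": -1},
  {"offset": [0,0,1],"angular": [0,0,0],"fingers": -1},
])

```text
t: 8.72
eef_pos: [0.4588, 0.2047, 0.1914]
eef_rot: [2.213, 1.559, 0.002]
force: [0.3, 0.3, -1.4]
gripper_width: 0.0104
```

```bash
python3 -c "
from h import *
plan([.4543,.2035,.26],-36.6);snap('wrist','w7.png');snap('side','s7.png')"
```

```text
t 8.72 pos [0.4588 0.2047 0.1914] y yaw -36.72 xaxis [ 0.012  0.    -1.   ] q6 0.89 w 0.0104 F [ 0.3  0.3 -1.4] T [0.04 0.   0.02]
off [-0.056 -0.015  0.857] ang [-0.     0.011  0.002]
```

View pics/w7.png

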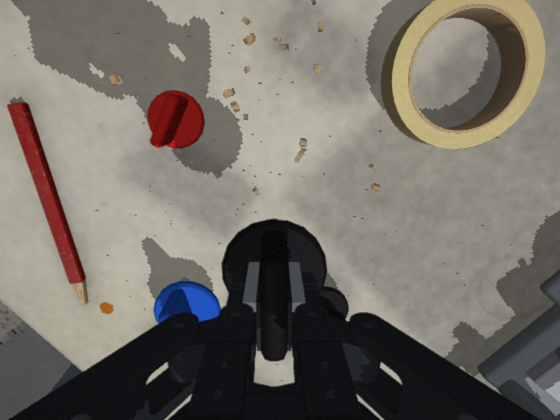

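View pics/s7.png

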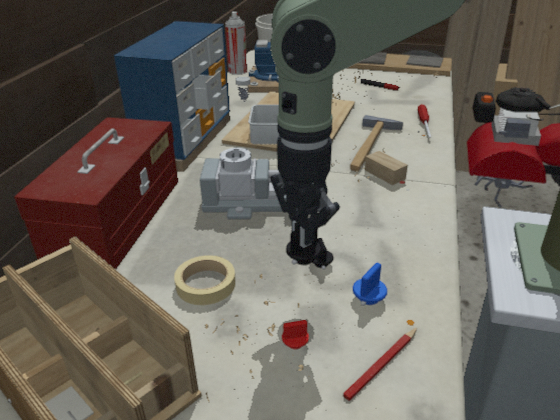

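```bash
cat >> h.py <<'E'
def tproj(d,P):
    T=np.linalg.inv(np.array(d['T_tool_cam']));q=np.atleast_2d(P)@T[:3,:3].T+T[:3,3];q=q@np.array(d['mtx']).T;return q[:,:2]/q[:,2:]
def capov(fn,out,y,z,g,x0,y0,x1,y1,s):
    d=load(fn);im=cv2.imread('pics/'+fn);im=cv2.resize(im[y0:y1,x0:x1],None,fx=s,fy=s,interpolation=cv2.INTER_CUBIC)
    im=cv2.convertScaleAbs(im,alpha=2,beta=20)
    a=np.linspace(0,2*np.pi,100)
    def dr(P,c): cv2.polylines(im,[np.round((tproj(d,P)-[x0-.5,y0-.5])*s).astype(int)],True,c,1)
    dr(np.c_[np.full(100,g+.027),y+.0285*np.cos(a),z+.0285*np.sin(a)],(0,255,0))
    dr([[g-.011,y+.006*i,z+.025*j] for i,j in [(1,1),(-1,1),(-1,-1),(1,-1)]],(0,0,255))
    cv2.imwrite('pics/'+out,im)
E
python3 -c "
from h import *
capov('w7.png','w7o.png',0,0,.057,210,210,340,370,3.7)"
```

```text
(no output)
```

View pics/w7o.png

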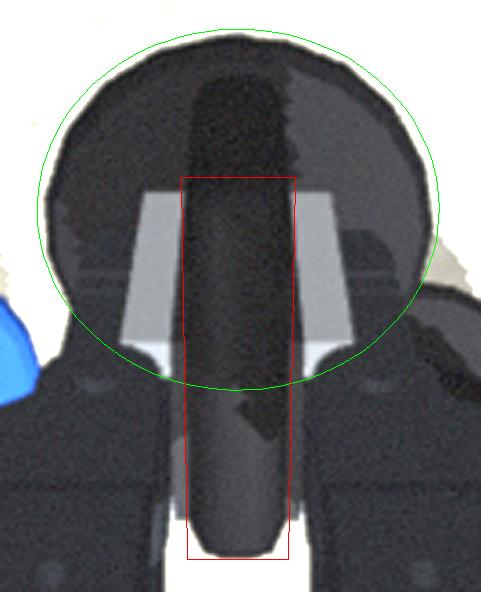

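```bash
python3 -c "
from h import *
capov('w7.png','w7o.png',0,0.001,.061,210,210,340,370,3.7)"
```

```text
(no output)
```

View pics/w7o.png

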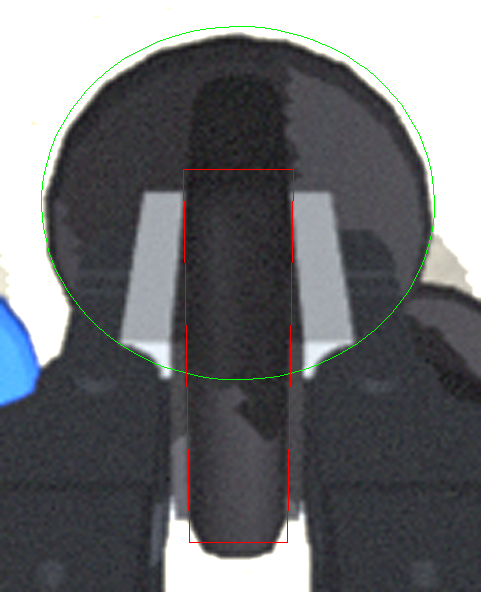

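```bash
python3 -c "
from h import *
plan([.66,-.14,.27],13)"
```

```text
t 8.82 pos [0.4562 0.204  0.1878] y yaw -36.73 xaxis [ 0.004 -0.002 -1.   ] q6 0.89 w 0.0104 F [-0.7 -0.8 -1.5] T [0.02 0.02 0.01]
off [ 2.547 -4.3    1.028] ang [-0.     0.005  0.829]
```

>>> arm_command([
  {"offset": [0.3,-0.3,0.6],"angular": [0,0.01,0.17],"fingers": -1},
  {"offset": [0.5,-0.8,1],"angular": [0,0.01,0.34],"fingers": -1},
])

```text
t: 9.07
eef_pos: [0.4962, 0.14, 0.2672]
eef_rot: [-1.027, 1.563, -2.874]
force: [-0.0, -0.5, -1.6]
gripper_width: 0.0104
```

>>> arm_command([
  {"offset": [0.3,-0.6,0],"angular": [0,0,0.17],"fingers": -1},
  {"offset": [0.5,-1,0],"angular": [0,0,0.34],"fingers": -1},
])

```text
t: 9.32
eef_pos: [0.536, 0.0582, 0.2655]
eef_rot: [-1.175, 1.56, -2.661]
force: [-0.2, 0.2, -1.2]
gripper_width: 0.0105
```

>>> arm_command([
  {"offset": [0.3,-0.6,0],"angular": [0,0,0.14],"fingers": -1},
  {"offset": [0.5,-1,0],"angular": [0,0,0.14],"fingers": -1},
])

```text
t: 9.57
eef_pos: [0.5755, -0.0237, 0.2626]
eef_rot: [-1.403, 1.556, -2.743]
force: [0.2, 0.8, -1.7]
gripper_width: 0.0105
```

>>> arm_command([
  {"offset": [0.3,-0.6,0],"angular": [0,0,0],"fingers": -1},
  {"offset": [0.5,-1,0],"angular": [0,0,0],"fingers": -1},
])

```text
t: 9.82
eef_pos: [0.6149, -0.1056, 0.2592]
eef_rot: [-1.569, 1.552, -2.911]
force: [-0.8, 0.3, -0.3]
gripper_width: 0.0102
```

```bash
python3 -c "
from h import *
plan([.66,-.14,.27],13)"
```

```text
t 9.82 pos [ 0.6149 -0.1056  0.2592] y yaw 13.13 xaxis [-0.018 -0.004 -1.   ] q6 -0.53 w 0.0102 F [-0.8  0.3 -0.3] T [ 0.   -0.02 -0.02]
off [ 0.563 -0.429  0.135] ang [ 0.004 -0.018 -0.002]
```

>>> arm_command([
  {"offset": [0.55,-0.42,0.2],"angular": [0,-0.018,0],"fingers": -1},
  {"offset": [0.55,-0.42,0.2],"angular": [0,-0.018,0],"fingers": -1},
  {"offset": [0.55,-0.42,0.2],"angular": [0,-0.018,0],"fingers": -1},
])

```text
t: 10.2
eef_pos: [0.6579, -0.1388, 0.2724]
eef_rot: [-1.316, 1.566, -2.658]
force: [-1.1, -0.3, -1.2]
gripper_width: 0.0106
```

```bash
python3 -c "
from h import *
plan([.66,-.14,.27],13);snap('wrist','w8.png')"
```

```text
t 10.2 pos [ 0.6579 -0.1388  0.2724] y yaw 13.11 xaxis [-0.004 -0.002 -1.   ] q6 -0.56 w 0.0106 F [-1.1 -0.3 -1.2] T [ 0.02 -0.04  0.  ]
off [ 0.027 -0.014 -0.03 ] ang [ 0.002 -0.004 -0.002]
```

View pics/w8.png

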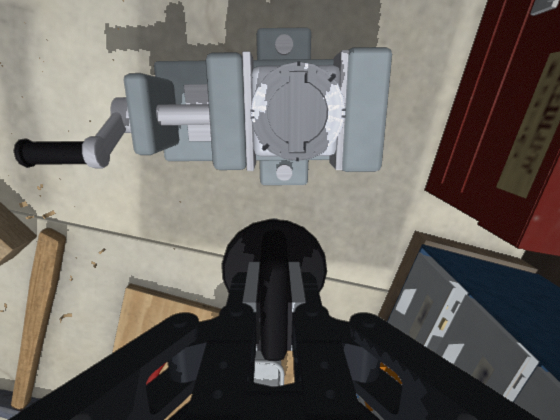

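```bash
python3 -c "
from h import *
crop('w8.png',240,45,355,170,4.8,'w8c.png');crop('s4.png',210,140,275,210,8.5,'s4d.png');crop('c4.png',270,125,310,165,12,'c4d.png')"
```

```text
(no output)
```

View pics/w8c.png

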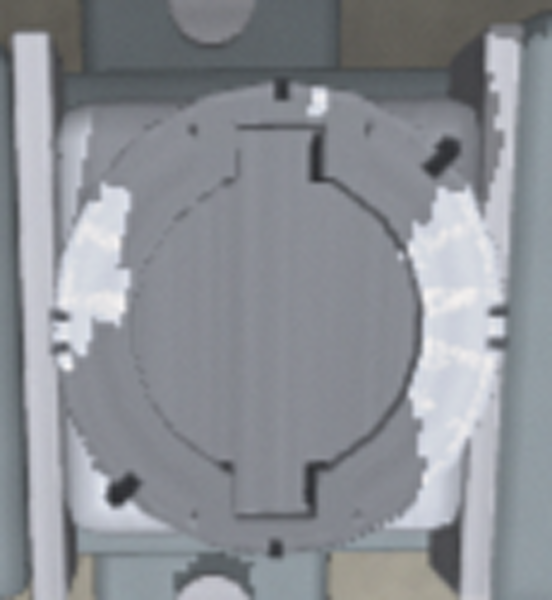

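View pics/s4d.png

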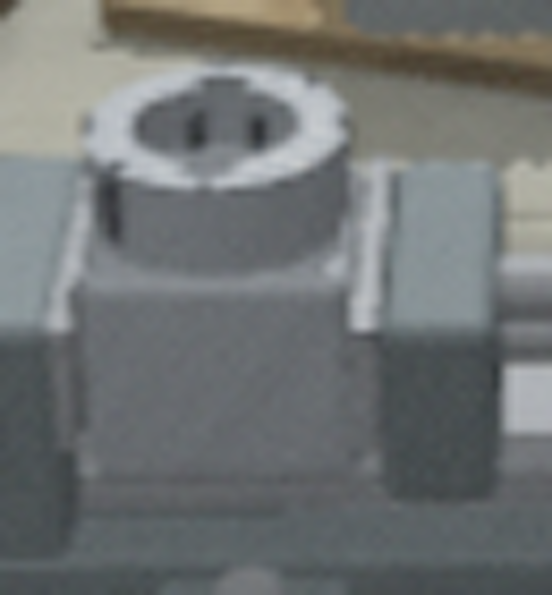

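View pics/c4d.png

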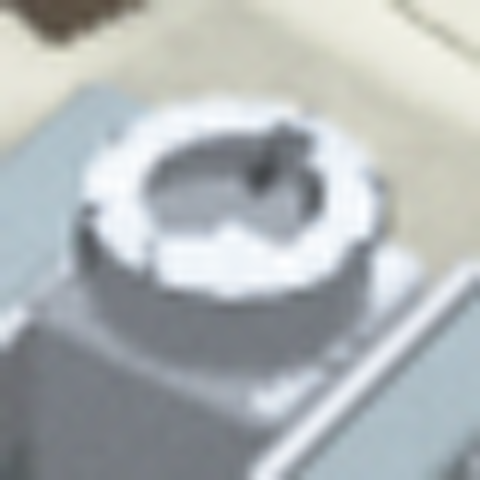

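Run:
```python
from h import *
w=load('w8.png');W=lambda x,y:(240+(x+.5)/4.8-.5,45+(y+.5)/4.8-.5)
P=lambda x,y:atz(w,*W(x,y),.112)
for a,b in [((281,90),(275,547)),((281,127),(274,516)),((440,155),(122,490)),((55,327),(497,327))]:
    A,B=P(*a),P(*b);print(((A+B)/2).round(4),np.linalg.norm(A-B).round(4),np.degrees(np.arctan2(*(A-B)[1::-1])).round(2))
from cv2 import fitEllipse
s=load('c4.png');d=load('s4.png')
S=lambda x,y:(s,270+x/12-.5,125+y/12-.5); D=lambda x,y:(d,210+x/8.5-.5,140+y/8.5-.5)
# ellipse outline centres
print(atz(*S(229,195),.112),atz(*D(217,127),.112),tri([S(229,195),D(217,127),(w,*W(277,321))]))
print('rot about z up')
```

```text
[ 0.6558 -0.0612  0.112 ] 0.0611 103.67
[ 0.6557 -0.0612  0.112 ] 0.0521 103.38
[ 0.6555 -0.0612  0.112 ] 0.0625 59.01
[ 0.6555 -0.0611  0.112 ] 0.0619 -166.85
[ 0.65492219 -0.06101138  0.112     ] [ 0.65536474 -0.06334315  0.112     ] [ 0.65469374 -0.06047749  0.11308299]
rot about z up
```

```bash
python3 -c "
from h import *
plan([.6553,-.0597,.24],13.4)"
```

```text
t 10.25 pos [ 0.6577 -0.1383  0.2728] y yaw 13.15 xaxis [-0.004 -0.003 -1.   ] q6 -0.56 w 0.0105 F [ 0.1  0.  -0.9] T [0.03 0.02 0.01]
off [-0.03   0.983 -0.41 ] ang [ 0.002 -0.004  0.004]
```

>>> arm_command([
  {"offset": [-0.03,0.6,-0.05],"angular": [0,0,0.005],"fingers": -1},
  {"offset": [-0.03,0.98,-0.3],"angular": [0,0,0.005],"fingers": -1},
  {"offset": [-0.03,0.98,-0.35],"angular": [0,0,0.005],"fingers": -1},
  {"offset": [-0.03,0.98,-0.35],"angular": [0,0,0.005],"fingers": -1},
])

```text
t: 10.75
eef_pos: [0.6544, -0.0593, 0.2441]
eef_rot: [-1.364, 1.564, -2.699]
force: [0.2, -0.0, -1.5]
gripper_width: 0.0108
```

```bash
python3 -c "
from h import *
plan([.6553,-.0597,.235],13.4);snap('wrist','w9.png');snap('side','s9.png');snap('scene','c9.png')
crop('s9.png',190,80,290,210,4.6,'s9c.png');crop('c9.png',245,75,345,195,5,'c9c.png')"
```

```text
t 10.75 pos [ 0.6544 -0.0593  0.2441] y yaw 13.52 xaxis [-0.006 -0.003 -1.   ] q6 -0.46 w 0.0108 F [ 0.2 -0.  -1.5] T [-0.01 -0.02  0.02]
off [ 0.011 -0.005 -0.114] ang [ 0.003 -0.006 -0.002]
```

View pics/w9.png

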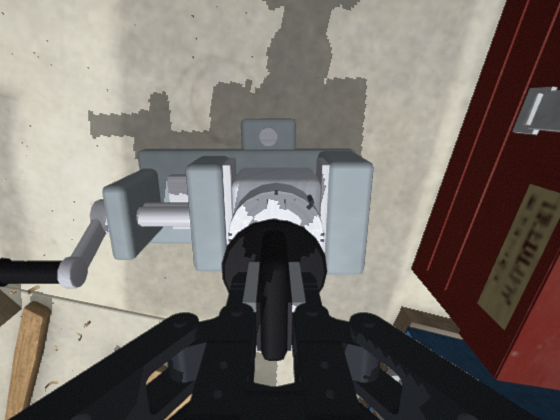

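View pics/s9c.png

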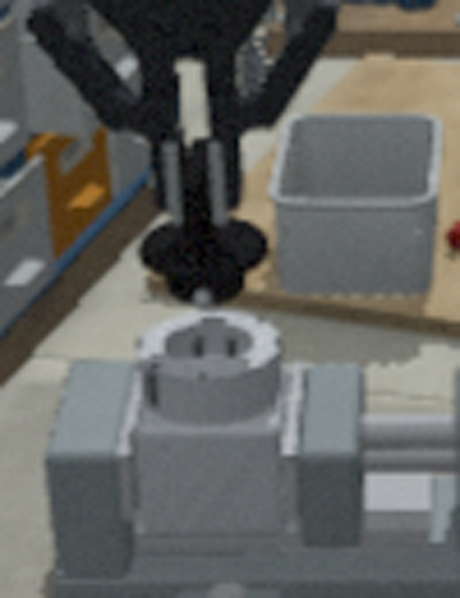

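View pics/c9c.png

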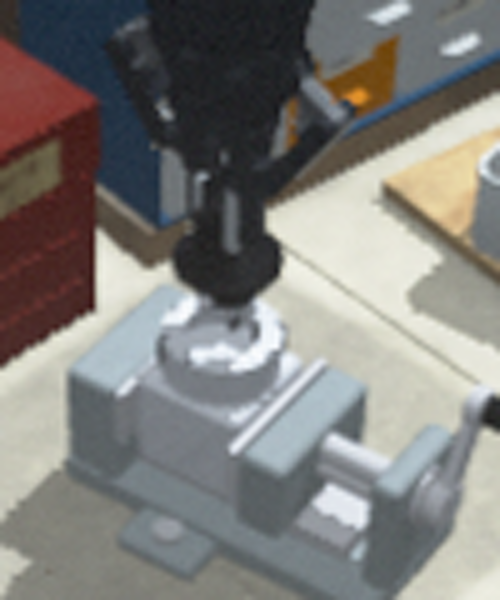

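Run:
```python
from h import *
a=np.linspace(0,2*np.pi,60)
for fn,x0,y0,s,out in [('s9.png',190,80,4.6,'s9o.png'),('c9.png',245,75,5,'c9o.png')]:
    d=load(fn);im=cv2.imread('pics/'+fn)[y0:y0+125,x0:x0+100];im=cv2.resize(im,None,fx=s,fy=s,interpolation=cv2.INTER_CUBIC)
    im=cv2.convertScaleAbs(im,alpha=1.6,beta=30)
    def dr(c,z,r,col):
        p=proj(d,np.c_[c[0]+r*np.cos(a),c[1]+r*np.sin(a),np.full(60,z)]);cv2.polylines(im,[np.round((p-[x0-.5,y0-.5])*s).astype(int)],True,col,1)
    e=d['s']['eef_pos']; c=(e[0]+.0003,e[1]-.0015)
    dr(c,e[2]-.085,.0285,(0,255,0));dr(c,e[2]-.091,.0285,(0,200,0));dr(c,e[2]-.109,.0175,(0,0,255));dr((.6556,-.0612),.112,.032,(255,0,0))
    cv2.imwrite('pics/'+out,im)
A=cv2.imread('pics/s9o.png');B=cv2.imread('pics/c9o.png');h=min(len(A),len(B),600);cv2.imwrite('pics/o9.png',np.hstack([A[:h,:390],B[:h,:400]]))
```

```text
(no output)
```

View pics/o9.png

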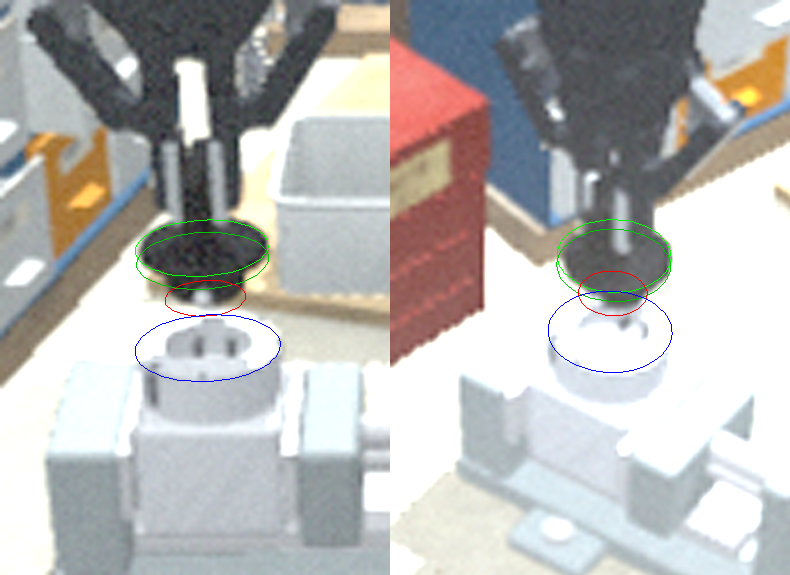

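>>> arm_command([
  {"offset": [0.012,-0.008,-0.15],"angular": [0,-0.006,0],"fingers": -1},
  {"offset": [0.012,-0.008,-0.28],"angular": [0,-0.006,0],"fingers": -1},
  {"offset": [0.012,-0.008,-0.28],"angular": [0,-0.006,0],"fingers": -1},
])

```text
t: 11.28
eef_pos: [0.6554, -0.0615, 0.221]
eef_rot: [-0.355, 1.569, -1.692]
force: [1.1, 0.2, -0.9]
gripper_width: 0.0104
```

```bash
python3 -c "
from h import *
plan([.6553,-.0597,.21],13.4)"
```

```text
t 11.28 pos [ 0.6554 -0.0615  0.221 ] y yaw 13.37 xaxis [-0.    -0.002 -1.   ] q6 -0.46 w 0.0104 F [ 1.1  0.2 -0.9] T [-0.01  0.02  0.01]
off [-0.001  0.023 -0.138] ang [ 0.002 -0.     0.   ]
```

>>> arm_command([
  {"offset": [0,0.022,-0.04],"angular": [0,0,0],"fingers": -1},
  {"offset": [0,0.022,-0.1],"angular": [0,0,0],"fingers": -1},
  {"offset": [0,0.022,-0.1],"angular": [0,0,0],"fingers": -1},
])

```text
t: 11.65
eef_pos: [0.6551, -0.0596, 0.2124]
eef_rot: [-0.805, 1.568, -2.142]
force: [-0.0, -0.4, -0.8]
gripper_width: 0.0106
```

```bash
python3 -c "
from h import *
plan([.6553,-.0597,.2],13.4)"
```

```text
t 11.65 pos [ 0.6551 -0.0596  0.2124] y yaw 13.38 xaxis [-0.001 -0.002 -1.   ] q6 -0.45 w 0.0106 F [-0.  -0.4 -0.8] T [0.01 0.02 0.  ]
off [ 0.003 -0.001 -0.155] ang [ 0.002 -0.001  0.   ]
```

>>> arm_command([
  {"offset": [0,0,-0.06],"angular": [0,0,0],"fingers": -1},
  {"offset": [0,0,-0.12],"angular": [0,0,0],"fingers": -1},
  {"offset": [0,0,-0.12],"angular": [0,0,0],"fingers": -1},
])

```text
t: 12.02
eef_pos: [0.655, -0.0596, 0.2026]
eef_rot: [-0.902, 1.568, -2.24]
force: [-1.0, 0.7, -1.6]
gripper_width: 0.0101
```

```bash
python3 -c "
from h import *
plan([.6553,-.0597,.2],13.4)"
```

```text
t 12.03 pos [ 0.655  -0.0596  0.2026] y yaw 13.38 xaxis [-0.002 -0.002 -1.   ] q6 -0.45 w 0.0101 F [-1.   0.7 -1.6] T [ 0.   -0.05 -0.04]
off [ 0.003 -0.001 -0.032] ang [ 0.002 -0.002  0.   ]
```

>>> arm_command([
  {"offset": [0,0,-0.04],"angular": [0,0,0],"fingers": -1},
  {"offset": [0,0,-0.04],"angular": [0,0,0],"fingers": -1},
])

```text
t: 12.28
eef_pos: [0.6553, -0.0597, 0.2021]
eef_rot: [-0.49, 1.568, -1.828]
force: [-3.9, 1.2, 8.5]
gripper_width: 0.0104
```

>>> arm_command([
  {"offset": [0,0,-0.04],"angular": [0,0,0],"fingers": -1},
  {"offset": [0,0,-0.04],"angular": [0,0,0],"fingers": -1},
])

```text
t: 12.52
eef_pos: [0.6553, -0.0597, 0.2021]
eef_rot: [-0.382, 1.568, -1.719]
force: [-6.4, 1.2, 11.1]
gripper_width: 0.0107
```

```bash
python3 -c "
from h import *
plan([.6553,-.0597,.2],13.4);snap('side','s10.png');snap('scene','c10.png')
crop('s10.png',190,80,290,210,4.6,'s10c.png');crop('c10.png',245,75,345,195,5,'c10c.png')
A=cv2.imread('pics/s10c.png');B=cv2.imread('pics/c10c.png');h=min(len(A),len(B),600);cv2.imwrite('pics/o10.png',np.hstack([A[:h,:390],B[:h,:400]]))"
```

```text
t 12.53 pos [ 0.6553 -0.0597  0.2021] y yaw 13.39 xaxis [-0.    -0.003 -1.   ] q6 -0.45 w 0.0107 F [-6.4  1.2 11.1] T [0.28 1.1  0.01]
off [-0.    -0.    -0.026] ang [ 0.002 -0.     0.   ]
```

View pics/o10.png

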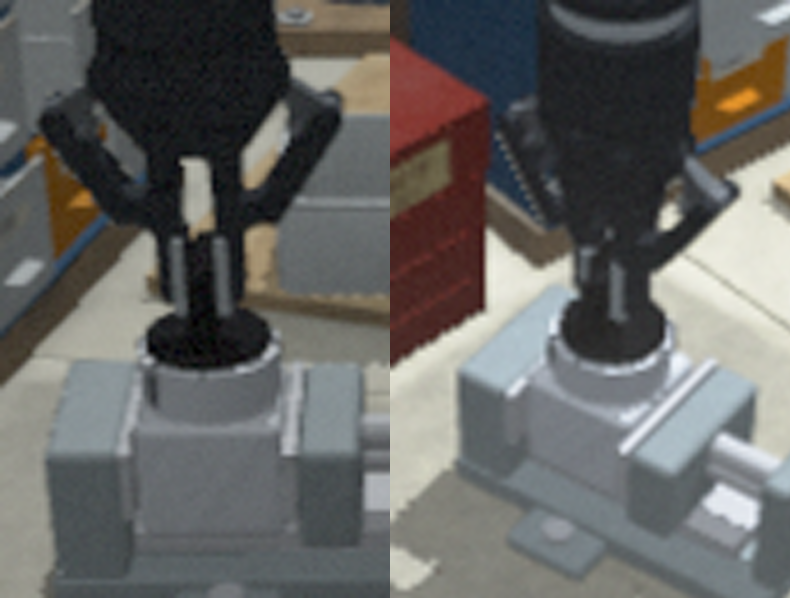

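>>> arm_command([
  {"offset": [0.003,0,-0.03],"angular": [0,0,-0.14],"fingers": -1},
  {"offset": [0.005,0,-0.03],"angular": [0,0,-0.28],"fingers": -1},
  {"offset": [0.008,0,-0.03],"angular": [0,0,-0.42],"fingers": -1},
  {"offset": [0.01,0,-0.03],"angular": [0,0,-0.56],"fingers": -1},
])

```text
t: 13.12
eef_pos: [0.657, -0.0604, 0.2021]
eef_rot: [0.622, 1.567, -1.306]
force: [-1.5, -0.9, 5.7]
gripper_width: 0.0102
```

```bash
python3 -c "
from h import *
plan([.6565,-.06,.2],-34)"
```

```text
t 13.12 pos [ 0.657  -0.0604  0.2021] y yaw -20.46 xaxis [ 0.001 -0.004 -1.   ] q6 0.14 w 0.0102 F [-1.5 -0.9  5.7] T [-0.11  0.35  0.18]
off [-0.006  0.005 -0.027] ang [ 0.004  0.001 -0.226]
```

>>> arm_command([
  {"offset": [0,0,-0.03],"angular": [0,0,-0.12],"fingers": -1},
  {"offset": [0,0,-0.03],"angular": [0,0,-0.22],"fingers": -1},
  {"offset": [0,0,-0.03],"angular": [0,0,-0.22],"fingers": -1},
])

```text
t: 13.5
eef_pos: [0.6573, -0.0608, 0.2022]
eef_rot: [0.878, 1.566, -1.281]
force: [-2.3, -0.9, 7.5]
gripper_width: 0.0107
```

```bash
python3 -c "
from h import *
plan([.6565,-.06,.2],-34);snap('wrist','w11.png');snap('side','s11.png');snap('scene','c11.png')
crop('w11.png',170,150,400,380,2.6,'w11c.png');crop('s11.png',190,80,290,210,4.6,'s10c.png');crop('c11.png',245,75,345,195,5,'c10c.png')
A=cv2.imread('pics/s10c.png');B=cv2.imread('pics/c10c.png');h=min(len(A),len(B),600);cv2.imwrite('pics/o11.png',np.hstack([A[:h,:390],B[:h,:400]]))"
```

```text
t 13.5 pos [ 0.6573 -0.0608  0.2022] y yaw -33.68 xaxis [ 0.001 -0.005 -1.   ] q6 0.37 w 0.0107 F [-2.3 -0.9  7.5] T [0.05 0.62 0.07]
off [-0.011  0.01  -0.027] ang [ 0.005  0.001 -0.005]
```

View pics/w11c.png

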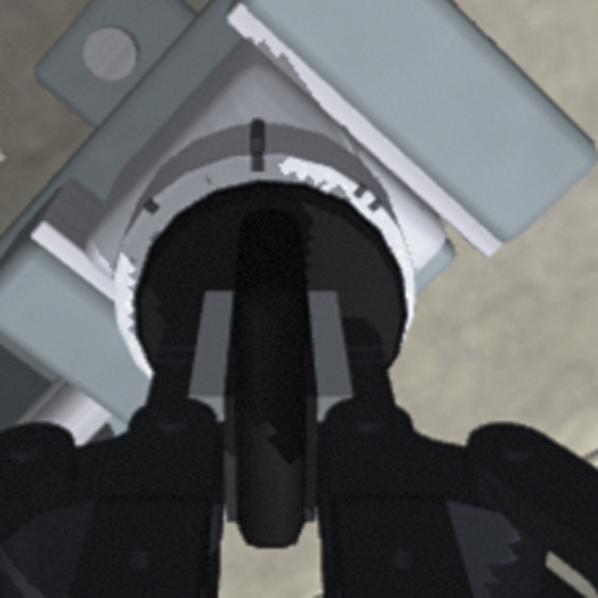

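View pics/o11.png

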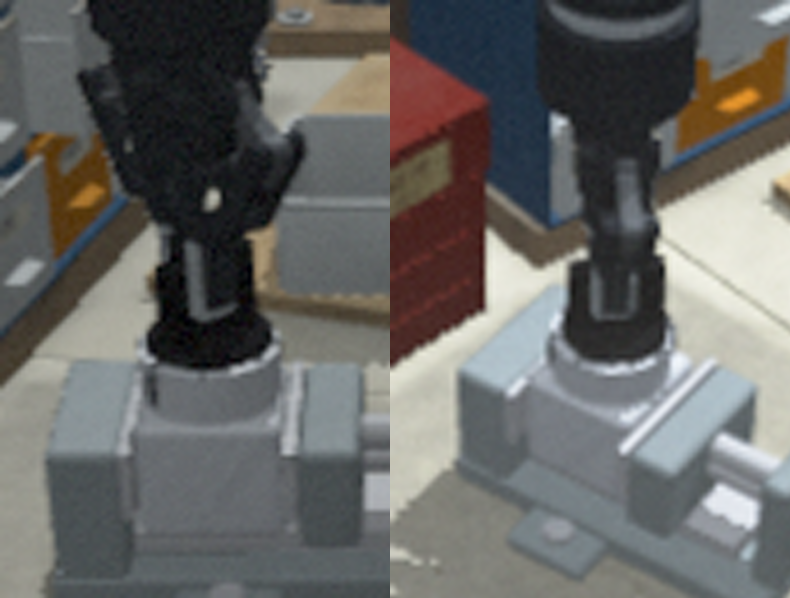

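>>> arm_command([
  {"offset": [-0.012,0.01,-0.03],"angular": [0.004,0,-0.015],"fingers": -1},
  {"offset": [-0.012,0.01,-0.03],"angular": [0.004,0,-0.015],"fingers": -1},
])

```text
t: 13.9
eef_pos: [0.6571, -0.061, 0.2022]
eef_rot: [1.53, 1.566, -0.643]
force: [-2.2, -2.5, 6.4]
gripper_width: 0.0107
```

>>> arm_command([
  {"offset": [-0.004,0.004,-0.025],"angular": [0,0,-0.01],"fingers": -1},
  {"offset": [-0.004,0.004,-0.025],"angular": [0,0,-0.01],"fingers": -1},
  {"offset": [-0.004,0.004,-0.025],"angular": [0,0,-0.01],"fingers": -1},
  {"offset": [-0.004,0.004,-0.025],"angular": [0,0,-0.01],"fingers": -1},
])

```text
t: 14.4
eef_pos: [0.657, -0.061, 0.2022]
eef_rot: [1.486, 1.565, -0.698]
force: [-2.5, -0.3, 6.3]
gripper_width: 0.0102
```

```bash
python3 -c "
from h import *
plan([.6565,-.06,.2],-34.5);snap('wrist','w12.png')
crop('w12.png',170,150,400,380,2.6,'w12c.png');print(env.read_state()['ft_torque'],env.read_state()['force']);plan([.6565,-.06,.2],-34.5)"
```

```text
t 14.4 pos [ 0.657  -0.061   0.2022] y yaw -35.12 xaxis [ 0.005 -0.004 -1.   ] q6 0.39 w 0.0102 F [-2.5 -0.3  6.3] T [0.02 0.6  0.1 ]
off [-0.006  0.013 -0.027] ang [0.004 0.004 0.01 ]
[1.98568698e-04 5.79949590e-01 1.78769847e-01] [-3.04579586 -0.11233888  6.64232176]
t 14.45 pos [ 0.657  -0.061   0.2022] y yaw -35.12 xaxis [ 0.005 -0.004 -1.   ] q6 0.39 w 0.0106 F [-3.  -0.1  6.6] T [0.   0.58 0.18]
off [-0.007  0.012 -0.027] ang [0.004 0.005 0.01 ]
```

View pics/w12c.png

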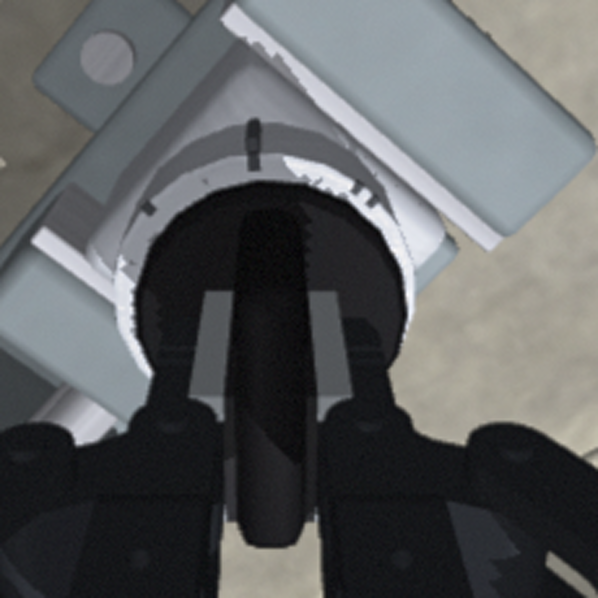

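>>> arm_command([
  {"offset": [-0.01,0.012,-0.025],"angular": [0,0,0.015],"fingers": -1},
  {"offset": [-0.01,0.012,-0.025],"angular": [0,0,0.015],"fingers": -1},
  {"offset": [-0.01,0.012,-0.025],"angular": [0,0,0.015],"fingers": -1},
  {"offset": [-0.01,0.012,-0.025],"angular": [0,0,0.015],"fingers": -1},
])

```text
t: 14.95
eef_pos: [0.6568, -0.0608, 0.2022]
eef_rot: [1.492, 1.562, -0.676]
force: [-1.8, -1.4, 6.0]
gripper_width: 0.0104
```

```bash
python3 -c "
from h import *
plan([.6565,-.06,.2],-34.1);snap('side','s13.png');snap('scene','c13.png');plan([.6565,-.06,.2],-34.1)
crop('s13.png',190,80,340,210,4,'s13c.png')"
```

```text
t 14.95 pos [ 0.6568 -0.0608  0.2022] y yaw -34.22 xaxis [ 0.007 -0.005 -1.   ] q6 0.38 w 0.0104 F [-1.8 -1.4  6. ] T [-0.1   0.46  0.02]
off [-0.004  0.01  -0.028] ang [0.005 0.006 0.002]
t 15.05 pos [ 0.6568 -0.0607  0.2023] y yaw -34.21 xaxis [ 0.007 -0.005 -1.   ] q6 0.38 w 0.0104 F [-1.2 -1.9  5.4] T [-0.16  0.45  0.09]
off [-0.004  0.009 -0.028] ang [0.005 0.007 0.002]
```

View pics/s13c.png

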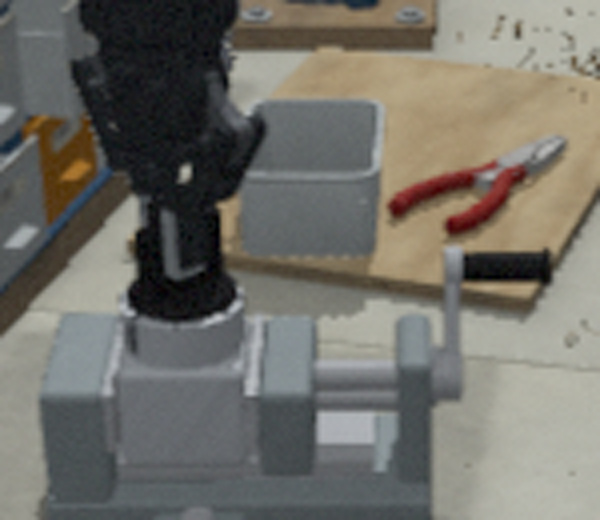

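The cap is flush and held at 47.6°, just past the 45° mark to allow for the play. The tank is still clamped and the crank hasn't moved, so I'm handing in.

```bash
python3 -c "
from cell import env
print(env.sign_off())"
```

```text
the job is handed in; nothing more can be done
None
```

I handed the job in at about 15 s with the cap flush in the neck, gripped and held near the vent mark. The tank is still clamped.

- **Clamping:** I cranked the handle over the top to about 2.1 rad. The force at the handle rose to about 43 N, well over the 21 N or so expected, while still pushing. The pictures then showed the tank flat between the jaw plates, and the crank stayed where it was after release.
- **Seating:** I picked up the larger black cap and lowered it with its pins in line with the slots. It met no resistance until it touched down at the height expected for a flush seat (tool height 0.2021 m, expected 0.202 to 0.203 m).
- **Twist:** I turned it clockwise and stopped at 47.6° (0.83 rad). That is about 2.6° past the rib, to allow for the 0.1 rad play. The ring should then be near 0.73 rad, but I could not measure it directly. There was no rise in torque or click from the spring balls.
- **Last checks:** The last readings were 5 to 6 N down on the cap, 10 mm finger opening and a 90 N grip setting. The spring torque readings were noisy (0.02 to 0.18 N m).
- **Disagreement:** In the last wrist picture, taken just before a final 1° turn back, the cap sat about 1.5 mm off the neck's centre. My small sideways corrections moved it little. It is within the plug's 2.5 mm clearance.

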